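# Scoop the ball knobs out of the sorting tray

## Robot

A 6-joint arm with a two-finger parallel gripper is mounted at the origin on the work surface. World frame = base frame: x ahead of the robot, y to its left, z up, the work surface at z = 0. Lengths are in m, angles in rad, forces in N, time in s.
With the tool pointing down it reaches from about 0.35 to 0.975 m from the base axis. Payload 4.9 kg.
Tool frame: the origin (TCP) lies at the very end of the fingers, on their centre line; the grasp point (between the pads) lies 19 mm behind it (manip.tcp_to_grasp is the distance from the TCP to the grasp point, in m); z points along the fingers, y is the direction in which the jaws open and shut (so a half turn about z gives the same grasp; the last joint's range is limited). The gripper opens to 85 mm and grips with 20 to 120 N. Pads are 22 mm wide; open, the fingers measure 114 mm over their backs; the gripper's body (76 mm by 85 mm) begins 54 mm behind the grasp point. The pads swing forward as they close: fully open they stand 13 mm farther back than shut.
Start: joints at [1.213, 0.053, 1.613, -0, 1.476, -0.119], TCP at [0.148, 0.607, 0.231] pointing down, gripper open.
Joint ranges: [-3.01, 3.01], [-1.01, 2.22], [0.06, 2.58], [-1.02, 4.17], [0.09, 2.62], [-3.14, 3.14]. Speed limits (rad/s): [2.57, 2.57, 3.14, 3.14, 3.14, 3.14].

## Interface

Orientations are given as a unit quaternion [w, x, y, z].
In Python, from plant import sensors, cams, job, finder, manip gives the robot as it stands.
- The arm moves only by the shell command python3 -m pendant 'ROWS'. ROWS is JSON, a list of rows, each an object of numbers: "wx", "wy", "wz": the turn, a rotation vector about the tool's x, y, z in degrees; "dx", "dy", "dz": the shift along the tool's x, y, z in m; "hand": the gripper's target within -1 to 1 (fully open at 1, half-way at 0, shut at -1). A call has 1 to 20 rows; each row is the pose to reach, as a shift and turn from the pose commanded when the call began, along the tool's axes at that moment; what a row does not reach only later rows make up. A row lasts 1/12 s, in which the tool goes at most 41.7 mm and 7.16 degrees, less where a joint would pass 70% of its speed; a pose out of reach is approached as far as the arm can. A call with a gripper value outside its range is refused whole. The fingers move at their own pace and stop on an object; the grip force is fixed at half the most. Time passes only in rows, so rows that repeat a pose let the fingers close. It gives the time, the measured TCP pose, the force and the opening at its end, in the units of the state.
- sensors.state(): the state, without advancing time (a new reading comes with each control period).
- cams.grab_frame(name): name is "scene" or "top" or "wrist"; returns (picture, depth): 480x640x3 uint8, red, green, blue; 480x640 float32, m along the optical axis (not along the pixel's ray), 0 where there is no reading.
- cams.calibration(name): a dict with "fov_y" (degrees; the focal length in pixels is half the picture's height over the tangent of half this angle, whatever the lens; pixels are square), "cx", "cy" (the principal point, pixels), "pose" (4x4, takes a point from camera to world coordinates); the wrist camera has in their place "hand_eye" (4x4, takes a point from camera to tool coordinates, whose origin is the TCP and whose axes are the flange's). Camera axes: x right, y down, z forward; pixel columns grow to the right and rows downward; lengths in m; the calibration is good to about 2 mm. A picture is of the moment at which its call begins: read the wrist's pose just before it. calibration takes no time and is no camera call.
- job.job_done(): hands the job in, once; it reports no verdict.
Trained networks look in the newest picture that a camera, given by its name, has taken for a name from the list of things; names that differ only in an ending like _2 or _b are one class to them, and where a whole thing is asked for, a point or a joint stands for the part that bears it (a point fixed in the world has none). Each returns a list of dicts, best first, with "score" (0 to 1); they miss things now and then, are a little off and sometimes report something else, mostly with a low value. They report only what shows in the picture. A call takes as long as a camera call.
- finder.look_for(camera, thing): "position" ([x, y, z] in m, in world coordinates, good to about 4 mm: the middle of the surface that is visible of it).
The state is a dict: "time": time; "joint_pos": joint angles; "joint_vel": joint speeds; "joint_efforts": joint torques, N m; "tool_pos": TCP position; "tool_rot": TCP orientation; "contact_force": force on the tool from outside, world axes, zero at the start; "ft_torque": the same for the moment, N m; "gripper_width": opening from 0.0 (shut) to 1.0 (fully open).
Only numpy, scipy, OpenCV 4.12 (cv2) and the standard library are available. Lean on these libraries where they do the work, as an engineer would, in place of code of your own. Each camera call takes 0.05 s, during which the arm holds its last target. There are 200 camera calls.

## Task

Take the wire-mesh scoop by its wooden grip and scoop both black ball knobs out of the blue sorting tray together, letting the small steel balls fall back through the mesh. Then stand the loaded scoop on the bench beside the tray and let go of it, with both knobs still in it and all the small balls left in the tray. Do not touch the knobs with the fingers.

Things in the scene. Friction and masses are not known exactly. Their poses are not given: they have to be found in the camera images.
- scoop: Loose 0.25 kg steel-wire scoop with a see-through mesh floor (the similar one with a solid floor is not wanted). Origin: centre of the floor's underside; x out of the open mouth, z up. Floor 92 (x) by 114 mm (y), smooth 4 mm wires, openings 18 mm square. Front wire at x = +44 mm has no wall; back and side rails 26 mm high. A knob settles in an opening and stays while the scoop is held level.
- scoop_grip (a point): Centre of the scoop's wooden grip, 115 mm straight above the scoop's origin, carried by a wire stirrup over the middle. Grip 16 mm thick along the scoop's x, 70 mm long along y, 26 mm tall: taken from above, fingers closing along x. 100 mm free height beneath it. Axes as the scoop's.
- tray: Fixed blue sheet-metal tray. Origin: centre of its underside, on the bench; x along its length, z up. Inside 320 by 134 mm; walls 3 mm thick and 33 mm high, floor 3 mm thick. Knobs and small balls start at x above -45 mm, so the scoop fits flat behind them, centred near x = -105 mm, mouth to +x.
- tray_end (a point): Foot of the inner face of the tray's +x end wall, mid-width, on the tray floor. A scoop slid flat along the floor until its front wire meets this wall makes knobs and balls there climb over the wire onto the mesh (up to about 20 N of push). Lift it straight up 20 mm, then draw it back 30 mm before clearing the wall, so that a ball caught on the front wire falls inside. Axes as the tray's.
- knob_a: Glossy, slippery black plastic ball knob, 40 mm diameter, 40 g, with a small brass insert; free to roll. Origin: its centre.
- knob_b: The second black ball knob, the same as the first. Origin: its centre.
- chip_a: Small loose smooth steel ball, 12 mm diameter, 10 g, free to roll; falls through the mesh. Now and then one lodges on the mesh between the two knobs: a few short strokes of the scoop, 10 mm to and fro over the tray, free it. Origin: its centre.
- chip_b: Another small steel ball, the same. Origin: its centre.
- chip_c: A third small steel ball, the same. Origin: its centre.

How it is judged:
By the outcome, as a careful person would: the job done as asked, in the order asked, and still so for the second after the job is handed in, with the robot touching nothing.
It also fails if it takes over 67 s, if anything falls off the work surface, if the arm or the gripper's body presses on something with over 40 N, if the wrist force passes 120 N, or if a joint passes its speed limit or range.

## Working session

There is one attempt and no reset: what is moved stays moved. The work goes in short steps, Python scripts to look and compute and a shell command to move; the robot and the scene stay as the last step left them, time stands still between calls to the robot, and variables do not carry over. Pictures are saved under pics/ and viewed, about 8 in all and at most 12, crops included, and the job is handed in when it is done.

```bash
mkdir -p pics; ls
python3 - <<'E'
from plant import sensors,cams,finder,manip
import cv2,numpy as np
print(sensors.state()); print(manip.tcp_to_grasp)
ims=[]
for c in ("top","scene"):
    p,d=cams.grab_frame(c); cv2.imwrite(f"pics/{c}0.png",p[:,:,::-1])
    k=cams.calibration(c); print(c,k["fov_y"],k["cx"],k["cy"],np.round(k["pose"],4).tolist())
    for t in ("scoop","scoop_grip","tray","knob_a","chip_a"):
        print(c,t,[(round(r["score"],2),np.round(r["position"],3).tolist()) for r in finder.look_for(c,t)][:4])
E
```

```text
pics
{'time': 0.0, 'joint_pos': array([ 1.21301825e+00,  5.33424627e-02,  1.61427876e+00, -7.93970312e-06,
        1.47597880e+00, -1.18990976e-01]), 'joint_vel': array([ 1.37177993e-04,  7.43131660e-04, -2.04308625e-03,  4.19279722e-05,
       -1.50030992e-03,  1.87384541e-04]), 'joint_efforts': array([ 1.94040949e-03, -3.93687880e+01, -3.70173740e+01, -2.73118241e-05,
        7.12691181e-03,  9.33300242e-06]), 'tool_pos': array([0.14760857, 0.60669073, 0.23008103]), 'tool_rot': array([-2.33163222e-04,  1.19109658e-01,  9.92880598e-01, -9.76233866e-04]), 'contact_force': array([ 0.09539459, -0.23649933,  0.55889145]), 'ft_torque': array([ 0.00679161, -0.00337416, -0.01384966]), 'gripper_width': 0.9968845190868024}
0.0187
top 56.56509849371934 311.0375012560491 234.01722562352404 [[0.0327, -0.9735, 0.2262, 0.3666], [-0.9995, -0.0306, 0.0126, -0.0285], [-0.0054, -0.2265, -0.974, 0.8542], [0.0, 0.0, 0.0, 1.0]]
top scoop [(0.88, [0.469, 0.351, 0.023]), (0.21, [0.508, -0.001, 0.002])]
top scoop_grip [(0.56, [0.47, 0.355, 0.027])]
top tray [(0.82, [0.508, -0.001, 0.005])]
top knob_a [(0.71, [0.482, 0.019, 0.036])]
top chip_a []
scene 52.32017574364951 319.671055434995 236.238066124636 [[0.4447, 0.5887, -0.6751, 1.2107], [0.8955, -0.2777, 0.3478, -0.3503], [0.0173, -0.7592, -0.6506, 0.7664], [0.0, 0.0, 0.0, 1.0]]
scene scoop [(0.84, [0.477, 0.356, 0.026])]
scene scoop_grip [(0.73, [0.477, 0.351, 0.022])]
scene tray [(0.87, [0.504, -0.011, 0.005])]
scene knob_a [(0.8, [0.56, 0.028, 0.036]), (0.6, [0.49, 0.019, 0.035])]
scene chip_a []
```

View pics/top0.png

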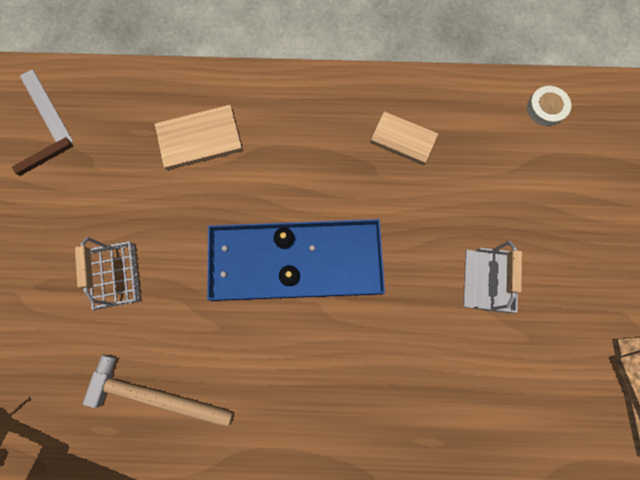

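View pics/scene0.png

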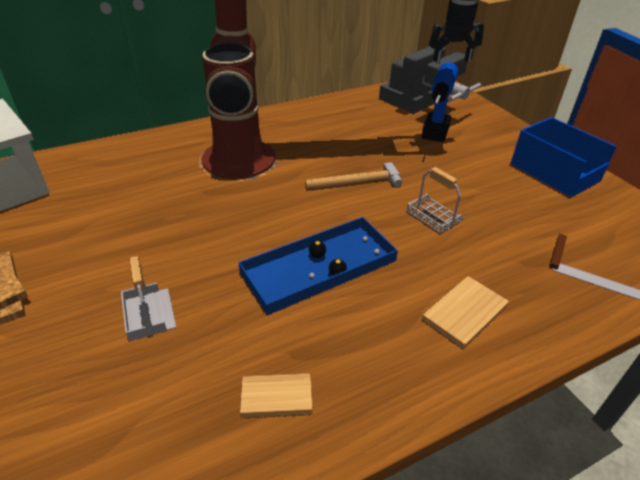

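The top view shows the mesh scoop at pixel (110,275) and the solid one at (492,280), which is not wanted. The knobs are at (284,237) and (289,275), and the balls at (224,248), (223,274) and (312,248). The free end of the tray is therefore on the right, at world −y, and tray +x runs towards world +y. Next I need exact tray and scoop poses and the mouth direction.

```bash
cat > h.py <<'E'
import numpy as np,cv2
from plant import sensors,cams
from scipy.spatial.transform import Rotation as R
def pose():
    s=sensors.state(); q=s["tool_rot"]; T=np.eye(4)
    T[:3,:3]=R.from_quat([q[1],q[2],q[3],q[0]]).as_matrix(); T[:3,3]=s["tool_pos"]; return T
def grab(c):
    """picture and per-pixel world points (nan without reading)"""
    k=cams.calibration(c); P=k["pose"] if "pose" in k else pose()@k["hand_eye"]
    im,d=cams.grab_frame(c); f=240/np.tan(np.radians(k["fov_y"]/2))
    v,u=np.mgrid[:480,:640]; d=np.where(d>0,d,np.nan)
    X=np.stack([(u-k["cx"])/f*d,(v-k["cy"])/f*d,d],-1)
    return im,X@np.asarray(P)[:3,:3].T+np.asarray(P)[:3,3]
def rect(xy):
    (c,s,a)=cv2.minAreaRect(np.float32(xy)*1000); return np.round(np.array(c)/1000,4),np.round(s,1),round(a,2)
def delta(p,yaw=None):
    """tool-frame shift to put TCP at p and the turn about tool z for tool-y heading yaw (deg, mod 180)"""
    T=pose(); d=T[:3,:3].T@(np.array(p)-T[:3,3]); print("dxyz",np.round(d,4))
    if yaw is not None:
        h=np.degrees(np.arctan2(T[1,1],T[0,1])); print("heading",round(h,2),"wz",round(-((yaw-h+90)%180-90),2))
E
python3 - <<'E'
from h import *
im,W=grab("top")
b=im.astype(int); hsv=cv2.cvtColor(im,cv2.COLOR_RGB2HSV)
blue=(hsv[...,0]>100)&(hsv[...,0]<130)&(hsv[...,1]>120)&(np.abs(W[...,1])<.25)
rim=blue&(W[...,2]>.026); print("rim",rect(W[rim][:,:2]), rim.sum(), np.median(W[rim][:,2]), "floor z",np.median(W[blue&(W[...,2]<.015)][:,2]))
reg=(W[...,1]>.25)&(W[...,1]<.46)&(W[...,0]>.38)&(W[...,0]<.58)
g=reg&(W[...,2]>.095); print("grip",rect(W[g][:,:2]),g.sum(),np.nanmax(W[g][:,2]))
lo=reg&(W[...,2]>.004)&(W[...,2]<.035)
print("base",rect(W[lo][:,:2]),lo.sum())
r=reg&(W[...,2]>.018)&(W[...,2]<.035); print("rail",rect(W[r][:,:2]))
k=(b.sum(-1)<150)&(W[...,2]>.01)&(abs(W[...,1])<.15)&(W[...,0]>.4)&(W[...,0]<.6)
n,_,st,ce=cv2.connectedComponentsWithStats(k.astype(np.uint8))
for u,v in [(284,237),(289,275),(224,248),(223,274),(312,248)]:print(u,v,np.round(W[v,u],3))
c=cv2.resize(im[220:330,60:170],None,fx=5,fy=5,interpolation=cv2.INTER_CUBIC); cv2.imwrite("pics/scoop1.png",c[:,:,::-1])
E
```

```text
rim (array([0.5089, 0.0116]), array([140.5, 324.4]), 4.11) 1059 0.03298979947605607 floor z 0.0037477631084584795
grip (array([0.4687, 0.3581]), array([114.3,  17.2]), 13.41) 753 0.13205694846118265
base (array([0.4777, 0.3553]), array([198.2, 206.5]), 1.07) 1117
rail (array([0.4704, 0.3517]), array([115.5,  78.1]), 12.08)
284 237 [0.548 0.032 0.042]
289 275 [0.477 0.02  0.044]
224 248 [0.528 0.148 0.017]
223 274 [0.479 0.146 0.015]
312 248 [ 0.534 -0.02   0.018]
```

View pics/scoop1.png

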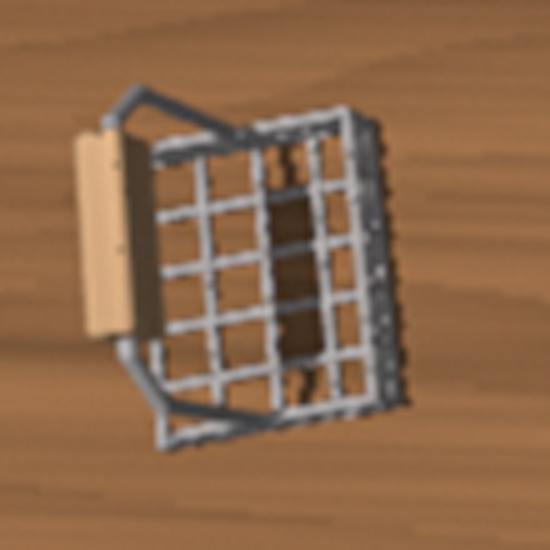

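Run:
```python
from h import *
for c in ("top","scene"):
    im,W=grab(c); hsv=cv2.cvtColor(im,cv2.COLOR_RGB2HSV)
    reg=(W[...,1]>.25)&(W[...,1]<.46)&(W[...,0]>.38)&(W[...,0]<.58)&(W[...,2]>.1)&(hsv[...,1]>60)
    p=W[reg]; w=np.linalg.svd(p[:,:2]-p[:,:2].mean(0),full_matrices=False)[2][0]
    print(c,reg.sum(),np.round(p.mean(0),4),rect(p[:,:2]),np.degrees(np.arctan2(w[1],w[0])),p[:,2].min(),p[:,2].max())
delta([.469,.356,.22],102.5)
```

```text
top 637 [0.4684 0.3556 0.1238] (array([0.468 , 0.3579]), array([98.6, 17.1]), 12.68) -167.59921389242098 0.10289613722120938 0.13230090278908846
scene 351 [0.4727 0.3546 0.1192] (array([0.4706, 0.3572]), array([105.7,  21.2]), 11.9) 13.045826634350467 0.10169590825463415 0.13132781758701106
dxyz [-0.3715 -0.1682  0.0114]
heading 76.32 wz -26.18
```

```bash
python3 -m pendant '[{"dx":-0.03,"dy":-0.014,"dz":0,"wz":-3,"hand":1},{"dx":-0.06,"dy":-0.028,"dz":0,"wz":-6,"hand":1},{"dx":-0.095,"dy":-0.043,"dz":0,"wz":-9,"hand":1},{"dx":-0.13,"dy":-0.059,"dz":0,"wz":-12,"hand":1},{"dx":-0.165,"dy":-0.075,"dz":0,"wz":-15,"hand":1},{"dx":-0.2,"dy":-0.09,"dz":0.01,"wz":-18,"hand":1},{"dx":-0.235,"dy":-0.106,"dz":0.01,"wz":-20,"hand":1},{"dx":-0.27,"dy":-0.122,"dz":0.01,"wz":-22,"hand":1},{"dx":-0.305,"dy":-0.138,"dz":0.01,"wz":-24,"hand":1},{"dx":-0.34,"dy":-0.153,"dz":0.01,"wz":-26,"hand":1},{"dx":-0.36,"dy":-0.163,"dz":0.01,"wz":-26,"hand":1},{"dx":-0.3715,"dy":-0.168,"dz":0.01,"wz":-26,"hand":1},{"dx":-0.3715,"dy":-0.168,"dz":0.01,"wz":-26,"hand":1},{"dx":-0.3715,"dy":-0.168,"dz":0.01,"wz":-26,"hand":1}]'
python3 - <<'E'
from h import *
im,W=grab("wrist"); hsv=cv2.cvtColor(im,cv2.COLOR_RGB2HSV)
cv2.imwrite("pics/w1.png",im[:,:,::-1])
reg=(abs(W[...,1]-.357)<.06)&(abs(W[...,0]-.469)<.06)&(W[...,2]>.115)&(W[...,2]<.15)&(hsv[...,1]>60)
p=W[reg];print(reg.sum(),rect(p[:,:2]),p[:,2].min(),np.median(p[:,2]))
delta([.469,.357,.096],102.5)
E
```

```text
invalid input
Traceback (most recent call last):
ValueError: zero-size array to reduction operation minimum which has no identity
```

View pics/w1.png

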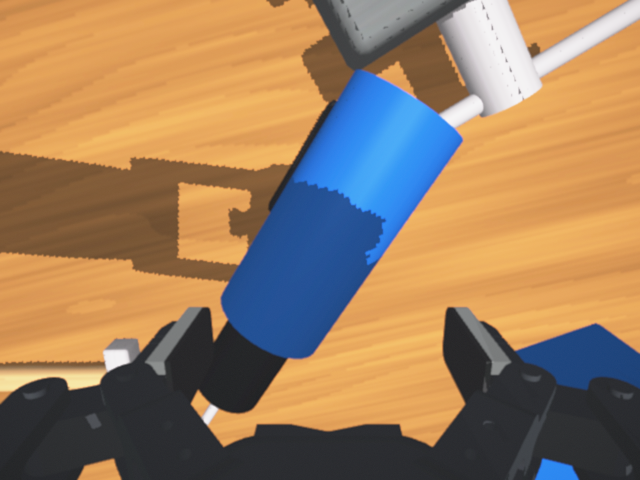

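The move was refused and the arm has not moved; the wrist image only shows a blue object (a torch or drill, it seems) under the start pose. The rows probably need all seven fields.

```bash
python3 -m pendant '[{"wx":0,"wy":0,"wz":-3,"dx":-0.03,"dy":-0.014,"dz":0,"hand":1},{"wx":0,"wy":0,"wz":-6,"dx":-0.06,"dy":-0.028,"dz":0,"hand":1},{"wx":0,"wy":0,"wz":-10,"dx":-0.095,"dy":-0.043,"dz":0,"hand":1},{"wx":0,"wy":0,"wz":-13,"dx":-0.13,"dy":-0.059,"dz":0,"hand":1},{"wx":0,"wy":0,"wz":-16,"dx":-0.165,"dy":-0.075,"dz":0,"hand":1},{"wx":0,"wy":0,"wz":-19,"dx":-0.2,"dy":-0.09,"dz":0,"hand":1},{"wx":0,"wy":0,"wz":-22,"dx":-0.235,"dy":-0.106,"dz":0,"hand":1},{"wx":0,"wy":0,"wz":-24,"dx":-0.27,"dy":-0.122,"dz":0.01,"hand":1},{"wx":0,"wy":0,"wz":-25,"dx":-0.305,"dy":-0.138,"dz":0.01,"hand":1},{"wx":0,"wy":0,"wz":-26,"dx":-0.34,"dy":-0.153,"dz":0.01,"hand":1},{"wx":0,"wy":0,"wz":-26,"dx":-0.36,"dy":-0.163,"dz":0.01,"hand":1},{"wx":0,"wy":0,"wz":-26,"dx":-0.371,"dy":-0.168,"dz":0.01,"hand":1},{"wx":0,"wy":0,"wz":-26,"dx":-0.371,"dy":-0.168,"dz":0.01,"hand":1},{"wx":0,"wy":0,"wz":-26,"dx":-0.371,"dy":-0.168,"dz":0.01,"hand":1}]'
python3 - <<'E'
from h import *
im,W=grab("wrist"); hsv=cv2.cvtColor(im,cv2.COLOR_RGB2HSV)
cv2.imwrite("pics/w2.png",im[:,:,::-1])
reg=(abs(W[...,1]-.357)<.06)&(abs(W[...,0]-.469)<.06)&(W[...,2]>.115)&(W[...,2]<.15)&(hsv[...,1]>60)
p=W[reg];print(reg.sum()); print(rect(p[:,:2]),p[:,2].min(),np.median(p[:,2]))
delta([.469,.357,.096],102.5)
E
```

```text
time: 1.97
tool_pos: [0.4683, 0.3565, 0.2212]
tool_rot: [-0.0, -0.107, 0.994, 0.0]
contact_force: [-0.4, 0.5, 0.2]
gripper_width: 0.997
2621
(array([0.4727, 0.3603]), array([76.5, 15.9]), 12.53) 0.1150806975604732 0.12758036495278538
dxyz [-0.0013 -0.0004  0.1253]
heading 102.36 wz -0.14
```

View pics/w2.png

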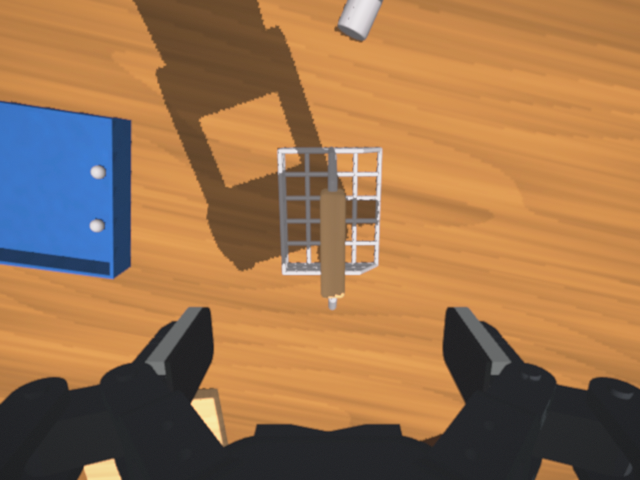

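The scoop is centred at pixel (330,210) with the grip at (332,240), midway between the fingers (210 and 447). Its back wall is on the left and the mouth faces right, which is +y, so it is aligned. Next I descend and grip.

```bash
python3 -m pendant '[{"wx":0,"wy":0,"wz":0,"dx":-0.003,"dy":0.001,"dz":0.03,"hand":1},{"wx":0,"wy":0,"wz":0,"dx":-0.003,"dy":0.001,"dz":0.06,"hand":1},{"wx":0,"wy":0,"wz":0,"dx":-0.003,"dy":0.001,"dz":0.09,"hand":1},{"wx":0,"wy":0,"wz":0,"dx":-0.003,"dy":0.001,"dz":0.11,"hand":1},{"wx":0,"wy":0,"wz":0,"dx":-0.003,"dy":0.001,"dz":0.122,"hand":1},{"wx":0,"wy":0,"wz":0,"dx":-0.003,"dy":0.001,"dz":0.124,"hand":1},{"wx":0,"wy":0,"wz":0,"dx":-0.003,"dy":0.001,"dz":0.124,"hand":0},{"wx":0,"wy":0,"wz":0,"dx":-0.003,"dy":0.001,"dz":0.124,"hand":-1},{"wx":0,"wy":0,"wz":0,"dx":-0.003,"dy":0.001,"dz":0.124,"hand":-1},{"wx":0,"wy":0,"wz":0,"dx":-0.003,"dy":0.001,"dz":0.124,"hand":-1},{"wx":0,"wy":0,"wz":0,"dx":-0.003,"dy":0.001,"dz":0.124,"hand":-1},{"wx":0,"wy":0,"wz":0,"dx":-0.003,"dy":0.001,"dz":0.124,"hand":-1},{"wx":0,"wy":0,"wz":0,"dx":-0.003,"dy":0.001,"dz":0.124,"hand":-1},{"wx":0,"wy":0,"wz":0,"dx":-0.003,"dy":0.001,"dz":0.124,"hand":-1}]'
python3 - <<'E'
from h import *
# target: scoop at tray x=-105 -> heading 94.1
c=np.array([.5089,.0116]); a=np.radians(94.1); ux=np.array([np.cos(a),np.sin(a)])
p=c-.105*ux; print("above",p); delta([*p,.22],94.1)
E
```

```text
time: 3.18
tool_pos: [0.4719, 0.3582, 0.0983]
tool_rot: [0.001, -0.107, 0.994, 0.0]
contact_force: [-0.8, 1.1, 3.1]
gripper_width: 0.175
above [ 0.51640723 -0.09313128]
dxyz [ 0.0525 -0.4504 -0.122 ]
heading 102.31 wz 8.21
```

```bash
python3 -m pendant '[{"wx":0,"wy":0,"wz":0,"dx":0,"dy":0,"dz":-0.03,"hand":-1},{"wx":0,"wy":0,"wz":0,"dx":0,"dy":0,"dz":-0.07,"hand":-1},{"wx":0,"wy":0,"wz":0,"dx":0,"dy":-0.015,"dz":-0.1,"hand":-1},{"wx":0,"wy":0,"wz":1,"dx":0.004,"dy":-0.045,"dz":-0.1,"hand":-1},{"wx":0,"wy":0,"wz":2,"dx":0.008,"dy":-0.08,"dz":-0.1,"hand":-1},{"wx":0,"wy":0,"wz":3,"dx":0.013,"dy":-0.115,"dz":-0.1,"hand":-1},{"wx":0,"wy":0,"wz":4,"dx":0.018,"dy":-0.15,"dz":-0.1,"hand":-1},{"wx":0,"wy":0,"wz":5,"dx":0.022,"dy":-0.185,"dz":-0.1,"hand":-1},{"wx":0,"wy":0,"wz":6,"dx":0.026,"dy":-0.22,"dz":-0.1,"hand":-1},{"wx":0,"wy":0,"wz":7,"dx":0.03,"dy":-0.255,"dz":-0.1,"hand":-1},{"wx":0,"wy":0,"wz":8,"dx":0.034,"dy":-0.29,"dz":-0.1,"hand":-1},{"wx":0,"wy":0,"wz":8.2,"dx":0.038,"dy":-0.325,"dz":-0.1,"hand":-1},{"wx":0,"wy":0,"wz":8.2,"dx":0.042,"dy":-0.36,"dz":-0.1,"hand":-1},{"wx":0,"wy":0,"wz":8.2,"dx":0.046,"dy":-0.395,"dz":-0.1,"hand":-1},{"wx":0,"wy":0,"wz":8.2,"dx":0.05,"dy":-0.425,"dz":-0.1,"hand":-1},{"wx":0,"wy":0,"wz":8.2,"dx":0.052,"dy":-0.443,"dz":-0.1,"hand":-1},{"wx":0,"wy":0,"wz":8.2,"dx":0.0525,"dy":-0.45,"dz":-0.1,"hand":-1},{"wx":0,"wy":0,"wz":8.2,"dx":0.0525,"dy":-0.45,"dz":-0.1,"hand":-1},{"wx":0,"wy":0,"wz":8.2,"dx":0.0525,"dy":-0.45,"dz":-0.1,"hand":-1}]'
python3 - <<'E'
from h import *
im,W=grab("top"); cv2.imwrite("pics/t2.png",cv2.resize(im[170:330,180:420],None,fx=3,fy=3)[:,:,::-1])
im2,_=grab("wrist"); cv2.imwrite("pics/w3.png",im2[:,:,::-1])
z=W[...,2]; hsv=cv2.cvtColor(im,cv2.COLOR_RGB2HSV)
m=(z>.075)&(z<.125)&(hsv[...,1]<60)&(abs(W[...,1]+.1)<.1)&(abs(W[...,0]-.51)<.1); print(m.sum(),rect(W[m][:,:2]))
c=np.array([.5089,.0116]); a=np.radians(94.1); ux=np.array([np.cos(a),np.sin(a)])
delta([*(c-.105*ux),.104],94.1)
E
```

```text
time: 4.77
tool_pos: [0.5154, -0.0925, 0.1964]
tool_rot: [-0.001, -0.036, 0.999, 0.001]
contact_force: [-0.2, -0.3, -3.6]
gripper_width: 0.173
350 (array([ 0.5037, -0.0938]), array([100.2,  53.8]), 84.54)
dxyz [-0.0007 -0.0015  0.0928]
heading 94.19 wz 0.09
```

View pics/w3.png

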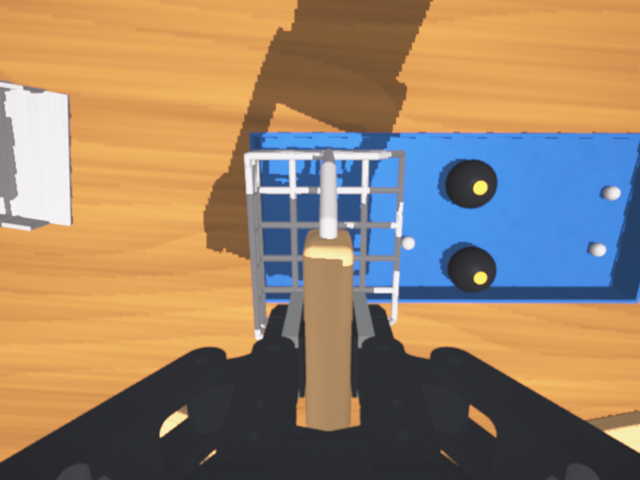

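The scoop is held level, with its front wire at column ~400. The nearest ball is at (408,243) and the knobs are at (471,183) and (471,270), all ahead of the mouth. I'll check lateral alignment against the tray within this one camera.

Run:
```python
from h import *
im,W=grab("wrist"); hsv=cv2.cvtColor(im,cv2.COLOR_RGB2HSV); z=W[...,2]
T=pose(); a=np.radians(94.1); ux=np.array([np.cos(a),np.sin(a)]); uy=np.array([-ux[1],ux[0]])
q=W[...,:2]-T[:2,3]; lx=q@ux; ly=q@uy
m=(z>.09)&(z<.135)&(hsv[...,1]<50)&(abs(lx)<.08)&(abs(ly)<.08); print("scoop rel TCP: x",np.percentile(lx[m],[.5,99.5]),"y",np.percentile(ly[m],[.5,99.5]),m.sum(), np.percentile(z[m],[1,50,99]))
b=(hsv[...,0]>100)&(hsv[...,0]<130)&(hsv[...,1]>120)&(z>.02)&(z<.04)&(ly<0)
for lo,hi in((0.05,.1),(.1,.15),(.15,.2)):
    s=b&(lx>lo)&(lx<hi); print("far rim y",lo,np.percentile(ly[s],[1,50,99]) if s.any() else None)
b2=(hsv[...,0]>100)&(hsv[...,0]<130)&(hsv[...,1]>120)&(z>.025)&(z<.04)&(ly>.03); print("near rim",np.percentile(ly[b2],[1,50,99]) if b2.any() else None)
```

```text
scoop rel TCP: x [-0.045382   0.0456526] y [-0.0522914   0.05896947] 8200 [0.09988768 0.10263778 0.1253006 ]
far rim y 0.05 [-0.0707038  -0.06879326 -0.06785985]
far rim y 0.1 [-0.07052533 -0.06877726 -0.02764729]
far rim y 0.15 [-0.07043702 -0.0688852  -0.06816322]
near rim [0.04584132 0.06672225 0.06823474]
```

```bash
python3 -m pendant '[{"wx":0,"wy":0,"wz":0,"dx":-0.004,"dy":-0.001,"dz":0.02,"hand":-1},{"wx":0,"wy":0,"wz":0,"dx":-0.004,"dy":-0.001,"dz":0.045,"hand":-1},{"wx":0,"wy":0,"wz":0,"dx":-0.004,"dy":-0.001,"dz":0.065,"hand":-1},{"wx":0,"wy":0,"wz":0,"dx":-0.004,"dy":-0.001,"dz":0.08,"hand":-1},{"wx":0,"wy":0,"wz":0,"dx":-0.004,"dy":-0.001,"dz":0.088,"hand":-1},{"wx":0,"wy":0,"wz":0,"dx":-0.004,"dy":-0.001,"dz":0.092,"hand":-1},{"wx":0,"wy":0,"wz":0,"dx":-0.004,"dy":-0.001,"dz":0.094,"hand":-1},{"wx":0,"wy":0,"wz":0,"dx":-0.004,"dy":-0.001,"dz":0.095,"hand":-1},{"wx":0,"wy":0,"wz":0,"dx":-0.004,"dy":-0.001,"dz":0.095,"hand":-1},{"wx":0,"wy":0,"wz":0,"dx":-0.004,"dy":-0.001,"dz":0.095,"hand":-1}]'
```

```text
time: 5.75
tool_pos: [0.5208, -0.0939, 0.1035]
tool_rot: [0.001, -0.036, 0.999, -0.0]
contact_force: [0.4, 0.5, -2.5]
gripper_width: 0.177
```

```bash
python3 -m pendant '[{"wx":0,"wy":0,"wz":0,"dx":0,"dy":0,"dz":0.001,"hand":-1},{"wx":0,"wy":0,"wz":0,"dx":0,"dy":0,"dz":0.002,"hand":-1},{"wx":0,"wy":0,"wz":0,"dx":0,"dy":0,"dz":0.002,"hand":-1}]'; python3 -m pendant '[{"wx":0,"wy":0,"wz":0,"dx":0,"dy":0,"dz":0.001,"hand":-1},{"wx":0,"wy":0,"wz":0,"dx":0,"dy":0,"dz":0.0015,"hand":-1},{"wx":0,"wy":0,"wz":0,"dx":0,"dy":0,"dz":0.0015,"hand":-1}]'
```

```text
time: 6.0
tool_pos: [0.5207, -0.0938, 0.1013]
tool_rot: [0.001, -0.036, 0.999, -0.0]
contact_force: [-0.3, -0.0, 0.6]
gripper_width: 0.176
time: 6.25
tool_pos: [0.5213, -0.0941, 0.1012]
tool_rot: [0.001, -0.036, 0.999, -0.0]
contact_force: [-2.9, 1.3, 7.0]
gripper_width: 0.179
```

```bash
python3 -m pendant '[{"wx":0,"wy":0,"wz":0,"dx":0,"dy":0.005,"dz":-0.0005,"hand":-1},{"wx":0,"wy":0,"wz":0,"dx":0,"dy":0.014,"dz":-0.0005,"hand":-1},{"wx":0,"wy":0,"wz":0,"dx":0,"dy":0.024,"dz":-0.0005,"hand":-1},{"wx":0,"wy":0,"wz":0,"dx":0,"dy":0.034,"dz":-0.0005,"hand":-1},{"wx":0,"wy":0,"wz":0,"dx":0,"dy":0.044,"dz":-0.0005,"hand":-1},{"wx":0,"wy":0,"wz":0,"dx":0,"dy":0.054,"dz":-0.0005,"hand":-1},{"wx":0,"wy":0,"wz":0,"dx":0,"dy":0.064,"dz":-0.0005,"hand":-1},{"wx":0,"wy":0,"wz":0,"dx":0,"dy":0.074,"dz":-0.0005,"hand":-1},{"wx":0,"wy":0,"wz":0,"dx":0,"dy":0.084,"dz":-0.0005,"hand":-1},{"wx":0,"wy":0,"wz":0,"dx":0,"dy":0.094,"dz":-0.0005,"hand":-1},{"wx":0,"wy":0,"wz":0,"dx":0,"dy":0.104,"dz":-0.0005,"hand":-1},{"wx":0,"wy":0,"wz":0,"dx":0,"dy":0.114,"dz":-0.0005,"hand":-1},{"wx":0,"wy":0,"wz":0,"dx":0,"dy":0.124,"dz":-0.0005,"hand":-1},{"wx":0,"wy":0,"wz":0,"dx":0,"dy":0.134,"dz":-0.0005,"hand":-1},{"wx":0,"wy":0,"wz":0,"dx":0,"dy":0.144,"dz":-0.0005,"hand":-1},{"wx":0,"wy":0,"wz":0,"dx":0,"dy":0.15,"dz":-0.0005,"hand":-1},{"wx":0,"wy":0,"wz":0,"dx":0,"dy":0.155,"dz":-0.0005,"hand":-1}]'
python3 - <<'E'
from h import *
im2,_=grab("wrist"); cv2.imwrite("pics/w4.png",im2[:,:,::-1])
E
```

```text
time: 7.67
tool_pos: [0.5102, 0.0614, 0.1012]
tool_rot: [0.002, -0.036, 0.999, -0.001]
contact_force: [0.9, -3.2, 6.9]
gripper_width: 0.173
```

View pics/w4.png

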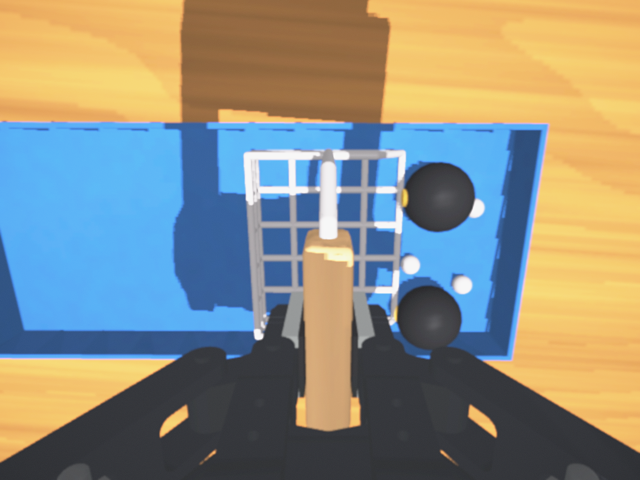

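Both knobs (438,197 and 429,318) and all three balls (411,265), (476,208), (462,285) are ahead of the front wire. The end wall is ~64 mm away.

```bash
python3 -m pendant '[{"wx":0,"wy":0,"wz":0,"dx":0,"dy":0.006,"dz":0,"hand":-1},{"wx":0,"wy":0,"wz":0,"dx":0,"dy":0.012,"dz":0,"hand":-1},{"wx":0,"wy":0,"wz":0,"dx":0,"dy":0.018,"dz":0,"hand":-1},{"wx":0,"wy":0,"wz":0,"dx":0,"dy":0.024,"dz":0,"hand":-1},{"wx":0,"wy":0,"wz":0,"dx":0,"dy":0.03,"dz":0,"hand":-1},{"wx":0,"wy":0,"wz":0,"dx":0,"dy":0.036,"dz":0,"hand":-1},{"wx":0,"wy":0,"wz":0,"dx":0,"dy":0.042,"dz":0,"hand":-1},{"wx":0,"wy":0,"wz":0,"dx":0,"dy":0.048,"dz":0,"hand":-1},{"wx":0,"wy":0,"wz":0,"dx":0,"dy":0.053,"dz":0,"hand":-1},{"wx":0,"wy":0,"wz":0,"dx":0,"dy":0.057,"dz":0,"hand":-1},{"wx":0,"wy":0,"wz":0,"dx":0,"dy":0.06,"dz":0,"hand":-1}]'; python3 -m pendant '[{"wx":0,"wy":0,"wz":0,"dx":0,"dy":0.002,"dz":0,"hand":-1},{"wx":0,"wy":0,"wz":0,"dx":0,"dy":0.003,"dz":0,"hand":-1},{"wx":0,"wy":0,"wz":0,"dx":0,"dy":0.003,"dz":0,"hand":-1}]'
```

```text
time: 8.63
tool_pos: [0.5059, 0.1209, 0.1013]
tool_rot: [0.002, -0.036, 0.999, -0.001]
contact_force: [-1.2, -3.1, 6.4]
gripper_width: 0.174
time: 8.88
tool_pos: [0.5057, 0.124, 0.1012]
tool_rot: [0.002, -0.036, 0.999, -0.001]
contact_force: [0.3, -2.9, 7.4]
gripper_width: 0.176
```

```bash
python3 -m pendant '[{"wx":0,"wy":0,"wz":0,"dx":0,"dy":0.002,"dz":0,"hand":-1},{"wx":0,"wy":0,"wz":0,"dx":0,"dy":0.003,"dz":0,"hand":-1},{"wx":0,"wy":0,"wz":0,"dx":0,"dy":0.003,"dz":0,"hand":-1}]'
python3 - <<'E'
from h import *
im2,_=grab("wrist"); cv2.imwrite("pics/w5.png",im2[:,:,::-1])
E
```

```text
time: 9.13
tool_pos: [0.5056, 0.1256, 0.1014]
tool_rot: [0.002, -0.036, 0.999, -0.002]
contact_force: [0.1, -6.7, 8.6]
gripper_width: 0.174
```

View pics/w5.png

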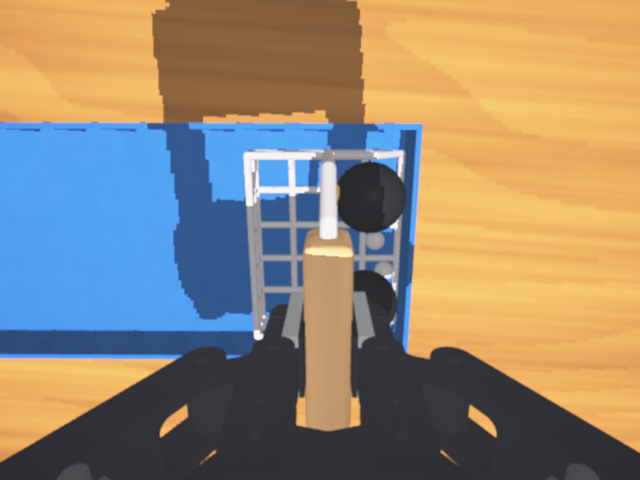

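Both knobs are on the mesh in the front openings, at (371,197) and (375,295). Two balls, at (375,240) and (385,268), lie in openings. The wall is reached. I'll give it a slight extra push, lift 20 mm, and draw back 30 mm.

```bash
python3 -m pendant '[{"wx":0,"wy":0,"wz":0,"dx":0,"dy":0.0015,"dz":0,"hand":-1},{"wx":0,"wy":0,"wz":0,"dx":0,"dy":0.0015,"dz":0,"hand":-1},{"wx":0,"wy":0,"wz":0,"dx":0,"dy":0.0005,"dz":-0.002,"hand":-1},{"wx":0,"wy":0,"wz":0,"dx":0,"dy":0,"dz":-0.004,"hand":-1},{"wx":0,"wy":0,"wz":0,"dx":0,"dy":0,"dz":-0.006,"hand":-1},{"wx":0,"wy":0,"wz":0,"dx":0,"dy":0,"dz":-0.009,"hand":-1},{"wx":0,"wy":0,"wz":0,"dx":0,"dy":0,"dz":-0.012,"hand":-1},{"wx":0,"wy":0,"wz":0,"dx":0,"dy":0,"dz":-0.015,"hand":-1},{"wx":0,"wy":0,"wz":0,"dx":0,"dy":0,"dz":-0.018,"hand":-1},{"wx":0,"wy":0,"wz":0,"dx":0,"dy":0,"dz":-0.02,"hand":-1},{"wx":0,"wy":0,"wz":0,"dx":0,"dy":0,"dz":-0.021,"hand":-1},{"wx":0,"wy":0,"wz":0,"dx":0,"dy":0,"dz":-0.021,"hand":-1}]'
python3 -m pendant '[{"wx":0,"wy":0,"wz":0,"dx":0,"dy":-0.002,"dz":0,"hand":-1},{"wx":0,"wy":0,"wz":0,"dx":0,"dy":-0.005,"dz":0,"hand":-1},{"wx":0,"wy":0,"wz":0,"dx":0,"dy":-0.009,"dz":0,"hand":-1},{"wx":0,"wy":0,"wz":0,"dx":0,"dy":-0.014,"dz":0,"hand":-1},{"wx":0,"wy":0,"wz":0,"dx":0,"dy":-0.019,"dz":0,"hand":-1},{"wx":0,"wy":0,"wz":0,"dx":0,"dy":-0.024,"dz":0,"hand":-1},{"wx":0,"wy":0,"wz":0,"dx":0,"dy":-0.028,"dz":0,"hand":-1},{"wx":0,"wy":0,"wz":0,"dx":0,"dy":-0.03,"dz":0,"hand":-1},{"wx":0,"wy":0,"wz":0,"dx":0,"dy":-0.03,"dz":0,"hand":-1},{"wx":0,"wy":0,"wz":0,"dx":0,"dy":-0.03,"dz":-0.005,"hand":-1},{"wx":0,"wy":0,"wz":0,"dx":0,"dy":-0.03,"dz":-0.01,"hand":-1},{"wx":0,"wy":0,"wz":0,"dx":0,"dy":-0.03,"dz":-0.015,"hand":-1},{"wx":0,"wy":0,"wz":0,"dx":0,"dy":-0.03,"dz":-0.02,"hand":-1},{"wx":0,"wy":0,"wz":0,"dx":0,"dy":-0.03,"dz":-0.025,"hand":-1},{"wx":0,"wy":0,"wz":0,"dx":0,"dy":-0.03,"dz":-0.03,"hand":-1},{"wx":0,"wy":0,"wz":0,"dx":0,"dy":-0.03,"dz":-0.03,"hand":-1}]'
python3 - <<'E'
from h import *
im2,_=grab("wrist"); im,_=grab("scene"); a=im2[120:360,200:520]; b=cv2.resize(im[150:330,220:460],(400,300))
o=np.zeros((300,720,3),np.uint8); o[:240,:320]=a; o[:,320:]=b
cv2.imwrite("pics/c6.png",o[:,:,::-1])
E
```

```text
time: 10.18
tool_pos: [0.5028, 0.1258, 0.1189]
tool_rot: [-0.002, -0.036, 0.999, -0.002]
contact_force: [0.5, -5.2, -3.7]
gripper_width: 0.177
time: 11.52
tool_pos: [0.5072, 0.097, 0.152]
tool_rot: [0.001, -0.036, 0.999, 0.0]
contact_force: [0.3, -0.3, -2.8]
gripper_width: 0.179
```

View pics/c6.png

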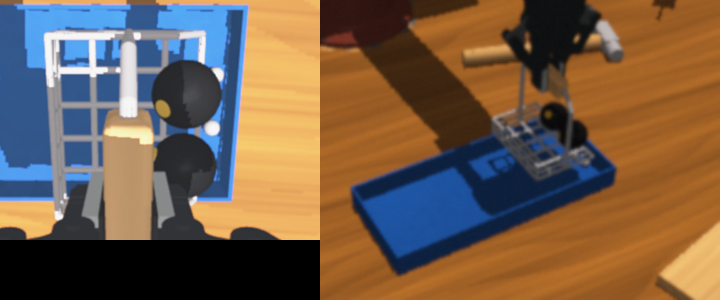

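Both knobs are riding on the mesh, at crop (187,94) and (185,165). Two balls are on the tray floor near (212,128) and (218,75), and the third isn't visible. I'll measure where the knobs sit and look for the third ball.

```bash
cat > m.py <<'E'
from h import *
from plant import finder
from scipy.optimize import least_squares
T=pose(); u=T[:2,1]/np.linalg.norm(T[:2,1]); v=np.array([-u[1],u[0]])
im,W=grab("wrist"); L=np.stack([(W[...,:2]-T[:2,3])@u,(W[...,:2]-T[:2,3])@v,W[...,2]-T[2,3]+.098],-1)
k=(im.max(-1)<60)&(abs(L[...,0]-.03)<.04)&(abs(L[...,1])<.07)&(L[...,2]>.005)&(L[...,2]<.055)
n,lab,st,_=cv2.connectedComponentsWithStats(k.astype(np.uint8))
for i in range(1,n):
    if st[i,4]>300:
        p=L[lab==i]; r=least_squares(lambda c:np.linalg.norm(p-c,axis=1)-.02,p.mean(0)-[0,0,.015],loss="soft_l1",f_scale=.001)
        print("knob rel scoop (x,y,z)",np.round(r.x,4),st[i,4],round(r.cost,6))
for c in ("wrist","top","scene"):
    if c!="wrist": grab(c)
    for t in ("knob_a","chip_a"): print(c,t,[(round(r["score"],2),np.round(r["position"],3).tolist()) for r in finder.look_for(c,t)])
E
python3 m.py
```

```text
knob rel scoop (x,y,z) [0.0331 0.0237 0.0205] 1933 0.000183
knob rel scoop (x,y,z) [ 0.0331 -0.0204  0.0205] 2302 0.000271
wrist knob_a [(0.65, [0.514, 0.132, 0.086]), (0.59, [0.477, 0.13, 0.089])]
wrist chip_a []
top knob_a []
top chip_a []
scene knob_a [(0.61, [0.535, 0.124, 0.081]), (0.5, [0.489, 0.124, 0.082])]
scene chip_a []
```

```bash
python3 -m pendant '[{"wx":0,"wy":0,"wz":0,"dx":0,"dy":-0.003,"dz":0,"hand":-1},{"wx":0,"wy":0,"wz":0,"dx":0,"dy":-0.008,"dz":0,"hand":-1},{"wx":0,"wy":0,"wz":0,"dx":0,"dy":-0.015,"dz":0.005,"hand":-1},{"wx":0,"wy":0,"wz":0,"dx":0,"dy":-0.023,"dz":0.01,"hand":-1},{"wx":0,"wy":0,"wz":0,"dx":0,"dy":-0.031,"dz":0.015,"hand":-1},{"wx":0,"wy":0,"wz":0,"dx":0,"dy":-0.039,"dz":0.019,"hand":-1},{"wx":0,"wy":0,"wz":0,"dx":0,"dy":-0.046,"dz":0.022,"hand":-1},{"wx":0,"wy":0,"wz":0,"dx":0,"dy":-0.051,"dz":0.025,"hand":-1},{"wx":0,"wy":0,"wz":0,"dx":0,"dy":-0.054,"dz":0.025,"hand":-1},{"wx":0,"wy":0,"wz":0,"dx":0,"dy":-0.055,"dz":0.025,"hand":-1},{"wx":0,"wy":0,"wz":0,"dx":0,"dy":-0.055,"dz":0.025,"hand":-1}]'
python3 m.py
python3 - <<'E'
from h import *
im2,_=grab("wrist"); im,_=grab("top"); a=cv2.resize(im2[100:360,200:580],None,fx=1,fy=1); b=cv2.resize(im[205:310,200:390],None,fx=2.2,fy=2.2,interpolation=cv2.INTER_CUBIC)
o=np.zeros((270,800,3),np.uint8); o[:a.shape[0],:380]=a; o[:b.shape[0],380:380+b.shape[1]]=b
cv2.imwrite("pics/c7.png",o[:,:,::-1])
E
```

```text
time: 12.98
tool_pos: [0.5105, 0.0418, 0.1255]
tool_rot: [0.0, -0.036, 0.999, 0.0]
contact_force: [0.6, 0.1, -3.0]
gripper_width: 0.181
knob rel scoop (x,y,z) [0.0331 0.0237 0.0205] 1972 0.000206
knob rel scoop (x,y,z) [ 0.033  -0.0204  0.0205] 2197 0.00025
wrist knob_a [(0.63, [0.518, 0.077, 0.062]), (0.55, [0.478, 0.073, 0.065])]
wrist chip_a [(0.8, [0.478, 0.157, 0.009]), (0.54, [0.498, 0.152, 0.014])]
top knob_a [(0.76, [0.485, 0.069, 0.062])]
top chip_a []
scene knob_a [(0.73, [0.54, 0.075, 0.058]), (0.66, [0.493, 0.07, 0.058])]
scene chip_a []
```

View pics/c7.png

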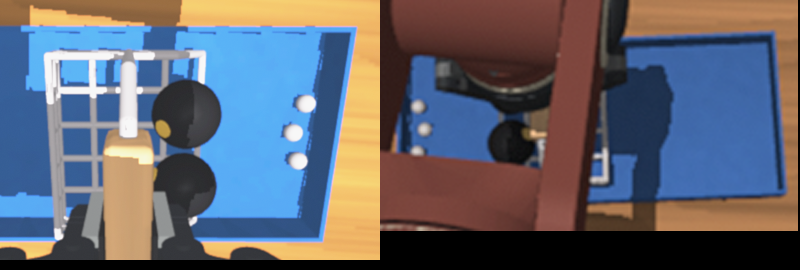

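All three balls are on the tray floor, at crop (306,103), (293,132) and (298,160). The knobs sit in the openings at y = ±22 mm. No shaking is needed, so I'll carry the scoop over the +x end to the bench.

```bash
python3 -m pendant '[{"wx":0,"wy":0,"wz":0,"dx":0,"dy":0,"dz":-0.004,"hand":-1},{"wx":0,"wy":0,"wz":0,"dx":0,"dy":0,"dz":-0.011,"hand":-1},{"wx":0,"wy":0,"wz":0,"dx":0,"dy":0,"dz":-0.019,"hand":-1},{"wx":0,"wy":0,"wz":0,"dx":0,"dy":0.003,"dz":-0.027,"hand":-1},{"wx":0,"wy":0,"wz":0,"dx":0,"dy":0.008,"dz":-0.034,"hand":-1},{"wx":0,"wy":0,"wz":0,"dx":0,"dy":0.015,"dz":-0.038,"hand":-1},{"wx":0,"wy":0,"wz":0,"dx":0,"dy":0.023,"dz":-0.04,"hand":-1},{"wx":0,"wy":0,"wz":0,"dx":0,"dy":0.033,"dz":-0.04,"hand":-1},{"wx":0,"wy":0,"wz":0,"dx":0,"dy":0.043,"dz":-0.04,"hand":-1},{"wx":0,"wy":0,"wz":0,"dx":0,"dy":0.053,"dz":-0.04,"hand":-1},{"wx":0,"wy":0,"wz":0,"dx":0,"dy":0.063,"dz":-0.04,"hand":-1},{"wx":0,"wy":0,"wz":0,"dx":0,"dy":0.073,"dz":-0.04,"hand":-1},{"wx":0,"wy":0,"wz":0,"dx":0,"dy":0.083,"dz":-0.04,"hand":-1},{"wx":0,"wy":0,"wz":0,"dx":0,"dy":0.093,"dz":-0.04,"hand":-1},{"wx":0,"wy":0,"wz":0,"dx":0,"dy":0.103,"dz":-0.04,"hand":-1},{"wx":0,"wy":0,"wz":0,"dx":0,"dy":0.111,"dz":-0.04,"hand":-1},{"wx":0,"wy":0,"wz":0,"dx":0,"dy":0.116,"dz":-0.04,"hand":-1},{"wx":0,"wy":0,"wz":0,"dx":0,"dy":0.118,"dz":-0.04,"hand":-1}]'
python3 -m pendant '[{"wx":0,"wy":0,"wz":0,"dx":0,"dy":0.003,"dz":0,"hand":-1},{"wx":0,"wy":0,"wz":0,"dx":0,"dy":0.009,"dz":0,"hand":-1},{"wx":0,"wy":0,"wz":0,"dx":0,"dy":0.018,"dz":0,"hand":-1},{"wx":0,"wy":0,"wz":0,"dx":0,"dy":0.028,"dz":0,"hand":-1},{"wx":0,"wy":0,"wz":0,"dx":0,"dy":0.038,"dz":0,"hand":-1},{"wx":0,"wy":0,"wz":0,"dx":0,"dy":0.048,"dz":0,"hand":-1},{"wx":0,"wy":0,"wz":0,"dx":0,"dy":0.058,"dz":0,"hand":-1},{"wx":0,"wy":0,"wz":0,"dx":0,"dy":0.068,"dz":0,"hand":-1},{"wx":0,"wy":0,"wz":0,"dx":0,"dy":0.078,"dz":0,"hand":-1},{"wx":0,"wy":0,"wz":0,"dx":0,"dy":0.088,"dz":0,"hand":-1},{"wx":0,"wy":0,"wz":0,"dx":0,"dy":0.098,"dz":0,"hand":-1},{"wx":0,"wy":0,"wz":0,"dx":0,"dy":0.106,"dz":0,"hand":-1},{"wx":0,"wy":0,"wz":0,"dx":0,"dy":0.111,"dz":0,"hand":-1},{"wx":0,"wy":0,"wz":0,"dx":0,"dy":0.113,"dz":0,"hand":-1},{"wx":0,"wy":0,"wz":0,"dx":0,"dy":0.113,"dz":0,"hand":-1}]'
python3 m.py
```

```text
time: 15.03
tool_pos: [0.5017, 0.1605, 0.1653]
tool_rot: [-0.0, -0.036, 0.999, 0.0]
contact_force: [-0.5, -1.4, -3.2]
gripper_width: 0.177
time: 16.28
tool_pos: [0.4936, 0.2727, 0.1652]
tool_rot: [-0.0, -0.036, 0.999, -0.0]
contact_force: [0.1, -0.5, -4.1]
gripper_width: 0.182
knob rel scoop (x,y,z) [0.033  0.0237 0.0205] 2136 0.000185
knob rel scoop (x,y,z) [ 0.033  -0.0203  0.0204] 2433 0.000276
wrist knob_a [(0.92, [0.504, 0.311, 0.098]), (0.86, [0.464, 0.302, 0.105])]
wrist chip_a [(0.61, [0.495, 0.154, 0.014]), (0.59, [0.476, 0.158, 0.013])]
top knob_a [(0.58, [0.466, 0.292, 0.095]), (0.34, [0.51, 0.007, 0.005])]
top chip_a []
scene knob_a [(0.71, [0.477, 0.298, 0.098]), (0.65, [0.518, 0.302, 0.094]), (0.34, [0.506, 0.268, 0.083])]
scene chip_a []
```

Now down 66 mm to contact, slowing near the bench (contact is expected at TCP z ≈ 0.098).

```bash
python3 -m pendant '[{"wx":0,"wy":0,"wz":0,"dx":0,"dy":0,"dz":0.004,"hand":-1},{"wx":0,"wy":0,"wz":0,"dx":0,"dy":0,"dz":0.01,"hand":-1},{"wx":0,"wy":0,"wz":0,"dx":0,"dy":0,"dz":0.018,"hand":-1},{"wx":0,"wy":0,"wz":0,"dx":0,"dy":0,"dz":0.026,"hand":-1},{"wx":0,"wy":0,"wz":0,"dx":0,"dy":0,"dz":0.034,"hand":-1},{"wx":0,"wy":0,"wz":0,"dx":0,"dy":0,"dz":0.042,"hand":-1},{"wx":0,"wy":0,"wz":0,"dx":0,"dy":0,"dz":0.049,"hand":-1},{"wx":0,"wy":0,"wz":0,"dx":0,"dy":0,"dz":0.055,"hand":-1},{"wx":0,"wy":0,"wz":0,"dx":0,"dy":0,"dz":0.06,"hand":-1},{"wx":0,"wy":0,"wz":0,"dx":0,"dy":0,"dz":0.063,"hand":-1},{"wx":0,"wy":0,"wz":0,"dx":0,"dy":0,"dz":0.065,"hand":-1},{"wx":0,"wy":0,"wz":0,"dx":0,"dy":0,"dz":0.066,"hand":-1},{"wx":0,"wy":0,"wz":0,"dx":0,"dy":0,"dz":0.067,"hand":-1},{"wx":0,"wy":0,"wz":0,"dx":0,"dy":0,"dz":0.067,"hand":-1}]'
```

```text
time: 17.9
tool_pos: [0.4939, 0.2724, 0.0985]
tool_rot: [0.0, -0.036, 0.999, 0.0]
contact_force: [-0.1, -0.2, -3.2]
gripper_width: 0.175
```

```bash
python3 -m pendant '[{"wx":0,"wy":0,"wz":0,"dx":0,"dy":0,"dz":0.0005,"hand":-1},{"wx":0,"wy":0,"wz":0,"dx":0,"dy":0,"dz":0.001,"hand":-1},{"wx":0,"wy":0,"wz":0,"dx":0,"dy":0,"dz":0.001,"hand":-1}]'
```

```text
time: 18.15
tool_pos: [0.4943, 0.2726, 0.0983]
tool_rot: [0.001, -0.036, 0.999, 0.0]
contact_force: [-0.1, -0.6, 0.3]
gripper_width: 0.177
```

```bash
python3 -m pendant '[{"wx":0,"wy":0,"wz":0,"dx":0,"dy":0,"dz":0.0003,"hand":-0.6},{"wx":0,"wy":0,"wz":0,"dx":0,"dy":0,"dz":0.0003,"hand":-0.5},{"wx":0,"wy":0,"wz":0,"dx":0,"dy":0,"dz":0.0003,"hand":-0.3},{"wx":0,"wy":0,"wz":0,"dx":0,"dy":0,"dz":0.0003,"hand":0},{"wx":0,"wy":0,"wz":0,"dx":0,"dy":0,"dz":0.0003,"hand":0.5},{"wx":0,"wy":0,"wz":0,"dx":0,"dy":0,"dz":0.0003,"hand":0.5},{"wx":0,"wy":0,"wz":0,"dx":0,"dy":0,"dz":0.0003,"hand":0.5},{"wx":0,"wy":0,"wz":0,"dx":0,"dy":0,"dz":0.0003,"hand":0.5},{"wx":0,"wy":0,"wz":0,"dx":0,"dy":0,"dz":-0.01,"hand":0.5},{"wx":0,"wy":0,"wz":0,"dx":0,"dy":0,"dz":-0.03,"hand":0.5},{"wx":0,"wy":0,"wz":0,"dx":0,"dy":0,"dz":-0.055,"hand":0.5},{"wx":0,"wy":0,"wz":0,"dx":0,"dy":0,"dz":-0.08,"hand":0.5},{"wx":0,"wy":0,"wz":0,"dx":0,"dy":0,"dz":-0.11,"hand":0.5},{"wx":0,"wy":0,"wz":0,"dx":0,"dy":0,"dz":-0.13,"hand":0.5},{"wx":0,"wy":0,"wz":0,"dx":0,"dy":0,"dz":-0.13,"hand":0.5},{"wx":0,"wy":0,"wz":0,"dx":0,"dy":0,"dz":-0.13,"hand":0.5}]'
python3 - <<'E'
from h import *
im2,_=grab("wrist"); im,_=grab("scene"); a=cv2.resize(im2,(400,300)); b=cv2.resize(im[120:330,220:500],(400,300))
cv2.imwrite("pics/c8.png",np.hstack([a,b])[:,:,::-1])
E
```

```text
time: 19.48
tool_pos: [0.4946, 0.2727, 0.2297]
tool_rot: [0.002, -0.036, 0.999, 0.001]
contact_force: [-0.1, 0.1, -0.4]
gripper_width: 0.753
```

View pics/c8.png

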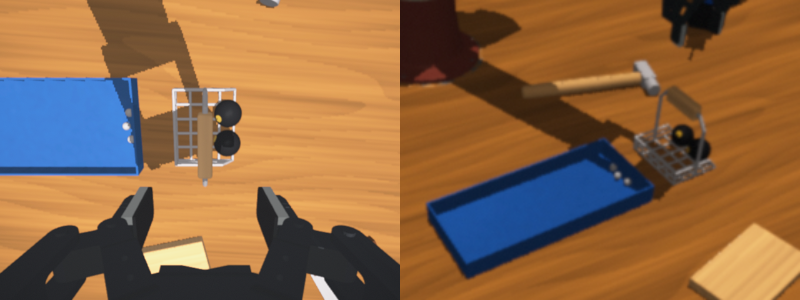

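The scoop stands free on the bench beside the tray with both knobs in it. All three balls are in the tray and the gripper is clear.

```bash
python3 -c "
from plant import job; print(job.job_done())"
```

```text
the job is handed in; nothing more can be done
None
```

The job is handed in. Both knobs are in the mesh scoop, which stands released on the bench about 5 cm past the tray's +x end. All three small balls are in the tray.

- **What I did:** I took the scoop by its wooden grip, set it flat in the free end of the tray and slid it to the end wall. The strongest push I read was about 7 N. Then I lifted it 20 mm, drew it back 30 mm and carried it over the wall. The fingers only ever held the grip.
- **Knobs:** The wrist depth images put both knobs seated in the front row of openings, about 22 mm either side of centre. They did not shift from the first lift until just before I set the scoop down.
- **Last look:** The wrist and scene pictures, taken after release with the gripper about 10 cm clear, show the scoop upright with both knobs in it and the three balls on the tray floor. It took about 19.5 s of robot time.
- **Checks that failed or disagreed:** My first move was refused because its rows left out some fields; nothing moved. The finder never reported all three balls, two at most, so that count rests on the pictures.

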